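Scoop the brown trim offcut away from the fence

TASK

Clear the dark brown trim offcut from the fence: take the red hand scoop by its black grip, push its lip under the offcut until the lip meets the fence, then lift the loaded scoop at least 5 cm clear of the bench and set it down flat again with the offcut in it, drawn back at least 8 cm from the fence on the robot's side, and let go. Touch the offcut with the scoop only, never with the gripper, and leave the pale piece where it lies.

Things in the scene. Friction and masses are not known exactly. Their poses are not given: they have to be found in the camera images.
- scoop_grip (a point): Red hand scoop, 0.28 kg. Point: in its black upright grip block (20 mm thick in x, 70 wide in y, top at 95), 65 mm above the underside. x forward, z up. Rests flat. Pan 130 mm wide (124 inside), its thin straight lip 120 ahead of the point; floor 3 mm, thinning to 0.4 over the last 45. Side walls 30 high, 15 from 74 ahead, ending 11 short of the lip; back wall 35 high at the grip's rear.
- brown_mid (a point): Centre of the dark brown offcut: loose bullnose trim with rounded edges all round, 40 mm (x) by 80 mm (y) by 18 mm high, about 45 g, lying flat on the bench a little in front of the fence, its long side roughly along it. This point is 9 mm above its underside.
- pale_mid (a point): Centre of the pale wood piece, the same size and shape as the brown offcut, also in front of the fence; it is to be left alone.
- fence_face (a point): Fixed aluminium fence, 300 mm long (y), 25 mm high. This point lies at bench level on the face that looks to the robot, half-way along. x points into the fence, away from the robot, at right angles to the face; y runs along the face. The brown and pale pieces lie on its -x side, about 85 mm either side of the middle, in either order.

How it is judged:
By the outcome, as a careful person would: the job done as asked, in the order asked, and still so for the second after the job is handed in, with the robot touching nothing.
It also fails if it takes over 54 s, if anything falls off the work surface, if the arm or the gripper's body presses on something with over 40 N, if the wrist force passes 120 N, or if a joint passes its speed limit or range.

ROBOT

A 6-joint arm with a two-finger parallel gripper is mounted at the origin on the work surface. World frame = base frame: x ahead of the robot, y to its left, z up, the work surface at z = 0. Lengths are in m, angles in rad, forces in N, time in s.
With the tool pointing down it reaches from about 0.35 to 0.975 m from the base axis. Payload 4.9 kg.
Tool frame: the origin (TCP) lies at the very end of the fingers, on their centre line; the grasp point (between the pads) lies 19 mm behind it (pinch_z is the distance from the TCP to the grasp point, in m); z points along the fingers, y is the line along which they close (so a half turn about z gives the same grasp; the last joint's range is limited). The gripper opens to 85 mm and grips with 20 to 120 N. Pads are 22 mm wide; open, the fingers measure 114 mm over their backs; the gripper's body (76 mm by 85 mm) begins 54 mm behind the grasp point. The pads swing forward as they close: fully open they stand 13 mm farther back than shut.
Start: joints at [-1.404, 0.053, 1.613, -0, 1.476, -0.119], TCP at [0.176, -0.6, 0.231] pointing down, gripper open.
Joint ranges: [-3.01, 3.01], [-1.01, 2.22], [0.06, 2.58], [-1.02, 4.17], [0.09, 2.62], [-3.14, 3.14]. Speed limits (rad/s): [2.57, 2.57, 3.14, 3.14, 3.14, 3.14].

INTERFACE

Orientations are given as a unit quaternion [w, x, y, z].
In Python, from plant import * gives the robot as it stands. The module is installed in compiled form; this text tells all that it offers.
- The arm moves only by the tool play_rows, never from a script. Its arguments are lists of equal length, an entry for each row: "linear": the shift along the world's x, y, z in m, a list of three; "turn": the turn about the world's z in degrees. A call has 1 to 8 rows; each row shifts and turns the commanded pose from where the row before left it; what a row does not reach is not made up. A row lasts 1/8 s, in which the tool goes at most 62.5 mm and 10.7 degrees, less where a joint would pass 70% of its speed; a pose out of reach is approached as far as the arm can. A call is refused whole if a number of a shift passes 0.0625 or a number of a turn 10.7, either way. A call with a gripper value outside its range is refused whole. "hand" is the finger opening in m, from 0 to 0.0854, set as the call begins (left out, the last holds). The fingers move at their own pace and stop on an object; the grip force is fixed at half the most. Time passes only in rows, so rows that do not move let the fingers close. It gives the time, the measured TCP pose, the force, the opening and the grip force at its end, in the units of the state.
- state(): the state, without advancing time (a new reading comes with each control period).
- grab_frame(name): name is "side" or "top"; returns the picture (420x560x3 uint8, red, green, blue); there is no depth.
- camera_info(name): a dict with "camera_matrix" (3x3 intrinsics, pixels), "distortion" ([k1, k2, p1, p2, k3] as OpenCV has them; the pictures are not rectified), "origin" and "attitude" of the camera in the world. Camera axes: x right, y down, z forward; pixel columns grow to the right and rows downward; lengths in m; the calibration is good to about 2 mm. A picture is of the moment at which its call begins. camera_info takes no time and is no camera call.
- job_done(): hands the job in; it is judged then, once.
Trained networks look in the newest picture that a camera, given by its name, has taken for a name from the list of things; names that differ only in an ending like _2 or _b are one class to them, and where a whole thing is asked for, a point or a joint stands for the part that bears it (a point fixed in the world has none). Each returns a list of dicts, best first, with "p" (0 to 1); they miss things now and then, are a little off and sometimes report something else, mostly with a low value. They report only what shows in the picture. A call takes as long as a camera call.
- trace(camera, thing): "region" (420x560 bool, what is visible of it) and "location" ([column, row] in pixels, amid what is visible of it).
The state is a dict: "time": time; "joint_pos": joint angles; "joint_vel": joint speeds; "joint_efforts": joint torques, N m; "tool_pos": TCP position; "tool_rot": TCP orientation; "contact_force": force on the tool from outside, world axes, zero at the start; "ft_torque": the same for the moment, N m; "gripper_width": opening from 0.0 (shut) to 1.0 (fully open); "grasp_force": force on a finger pad.
Only numpy, scipy, OpenCV 4.12 (cv2) and the standard library are available. Lean on these libraries where they do the work, as an engineer would, in place of code of your own. Each camera call takes 0.05 s, during which the arm holds its last target. There are 200 camera calls.

## Working session

There is one attempt and no reset: what is moved stays moved. The work goes in short steps, Python scripts to look and compute and a tool call to move; the robot and the scene stay as the last step left them, time stands still between calls to the robot, and variables do not carry over. Pictures are saved under pics/ and viewed, at most 10 in all, crops included, and the job is handed in when it is done.

Besides the shell and the picture viewer there is one more tool, called after "Call:" in YAML: its name, and indented under it one key for each argument. play_rows: Moves the arm, as the interface text tells. Its arguments: {"type":"object","properties":{"linear":{"type":"array","items":{"type":"array","items":{"type":"number"}}},"turn":{"type":"array","items":{"type":"number"}},"hand":{"type":"number"}},"required":["linear","turn"]}

```bash
mkdir -p pics
cat > h.py <<'E'
from plant import *
import numpy as np, cv2
from scipy.spatial.transform import Rotation as R
def cam(n):
    c=camera_info(n); K=np.array(c["camera_matrix"],float); D=np.array(c["distortion"],float)
    a=np.array(c["attitude"],float)
    M=a if a.shape==(3,3) else R.from_quat(a,scalar_first=True).as_matrix()
    return K,D,np.array(c["origin"],float),M
def w(n,px,z):
    K,D,o,M=cam(n); u=cv2.undistortPoints(np.array(px,float).reshape(-1,1,2),K,D)[:,0]
    d=np.c_[u,np.ones(len(u))]@M.T
    return o+d*((z-o[2])/d[:,2])[:,None]
def px(n,P):
    K,D,o,M=cam(n); return cv2.projectPoints((np.atleast_2d(P)-o)@M,np.zeros(3),np.zeros(3),K,D)[0][:,0]
def save(n,f): cv2.imwrite("pics/"+f,grab_frame(n)[:,:,::-1])
E
python3 - <<'E'
from h import *
np.set_printoptions(precision=4,suppress=True)
s=state();print(s)
for n in("top","side"):
    save(n,n+"0.png"); print(n,camera_info(n)["origin"],camera_info(n)["attitude"])
    for t,z in(("scoop_grip",.095),("brown_mid",.018),("pale_mid",.018)):
        for r in trace(n,t)[:2]:
            m=r["region"]; 
            c=cv2.findContours(m.astype(np.uint8),0,1)[0]; c=max(c,key=cv2.contourArea)[:,0] if len(c) else None
            print(n,t,round(r["p"],2),r["location"],m.sum(),w(n,[r["location"]],z)[0])
            if c is not None:
                q=w(n,c,z)[:,:2].astype(np.float32); print(cv2.minAreaRect(q*1000))
E
```

```text
{'time': 0.0, 'joint_pos': array([-1.404 ,  0.0533,  1.6143, -0.    ,  1.476 , -0.119 ]), 'joint_vel': array([-0.0007, -0.0001,  0.0022,  0.0002,  0.0008,  0.0012]), 'joint_efforts': array([ -0.0012, -39.368 , -37.0177,  -0.0001,   0.0071,   0.    ]), 'tool_pos': array([ 0.1761, -0.599 ,  0.2301]), 'tool_rot': array([-0.001 ,  0.9898,  0.1424, -0.    ]), 'contact_force': array([ 0.2619, -0.7202,  1.0231]), 'ft_torque': array([-0.0532, -0.0244, -0.0209]), 'grasp_force': 0.0, 'gripper_width': 0.9988932725804169}
top [ 0.4347 -0.0017  1.0747] [-0.0495  0.7107 -0.7002  0.0459]
top scoop_grip 0.87 [164.5, 240.8] 2526 [0.4699 0.3019 0.095 ]
((470.9988708496094, 303.41937255859375), (131.69058227539062, 125.80928039550781), 83.39158630371094)
top brown_mid 0.61 [332.8, 176.5] 416 [ 0.655  -0.1263  0.018 ]
((648.8195190429688, -133.55174255371094), (79.21412658691406, 41.02167510986328), 79.32418060302734)
top pale_mid 0.97 [272.6, 173.9] 357 [0.6598 0.0382 0.018 ]
((655.2657470703125, 49.41065216064453), (36.21778106689453, 73.9448471069336), 0.7904822826385498)
side [0.4463 0.653  0.8894] [ 0.0262 -0.088   0.9361 -0.3394]
side scoop_grip 0.63 [295.8, 367.4] 4458 [0.464  0.3625 0.095 ]
((471.0792236328125, 353.2273864746094), (130.0419158935547, 119.60474395751953), 82.98943328857422)
side brown_mid 0.76 [258.2, 188.4] 346 [ 0.6432 -0.1235  0.018 ]
((648.3536376953125, -126.26844024658203), (85.45763397216797, 41.485294342041016), 78.55487823486328)
side pale_mid 0.77 [239.2, 240.7] 425 [0.6514 0.0547 0.018 ]
((654.8566284179688, 53.952392578125), (80.9677505493164, 39.82563781738281), 89.46003723144531)
```

View pics/top0.png

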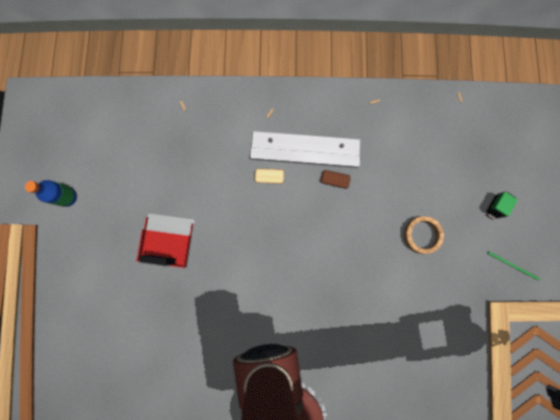

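View pics/side0.png

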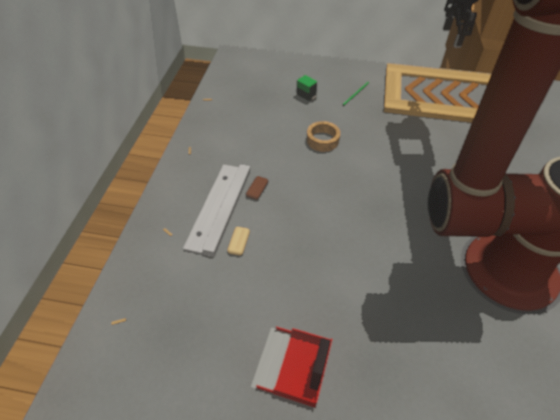

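The top view shows the scoop at about (165,240) with its silver lip facing +x and the black grip at (157,259). The fence front edge runs from about (251,158) to (359,166). The pale piece is at (269,176) and the brown one at (336,179). I'll enlarge these next.

Run:
```python
import cv2,numpy as np
t=cv2.imread("pics/top0.png");s=cv2.imread("pics/side0.png")
a=cv2.resize(t[205:275,130:200],(400,400)[::1],interpolation=2)
b=cv2.resize(t[120:200,240:370],(400,246),interpolation=2)
c=cv2.resize(s[320:410,245:335],(400,400),interpolation=2)
o=np.zeros((600,800,3),np.uint8); o[:400,:400]=a;o[:400,400:]=c
d=cv2.resize(t[125:195,240:370],(371,200),interpolation=2); o[400:,:371]=d
e=cv2.resize(s[155:265,175:275],(182,200),interpolation=2); o[400:,400:582]=e
cv2.imwrite("pics/crop.png",o)
```

```text
(no output)
```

View pics/crop.png

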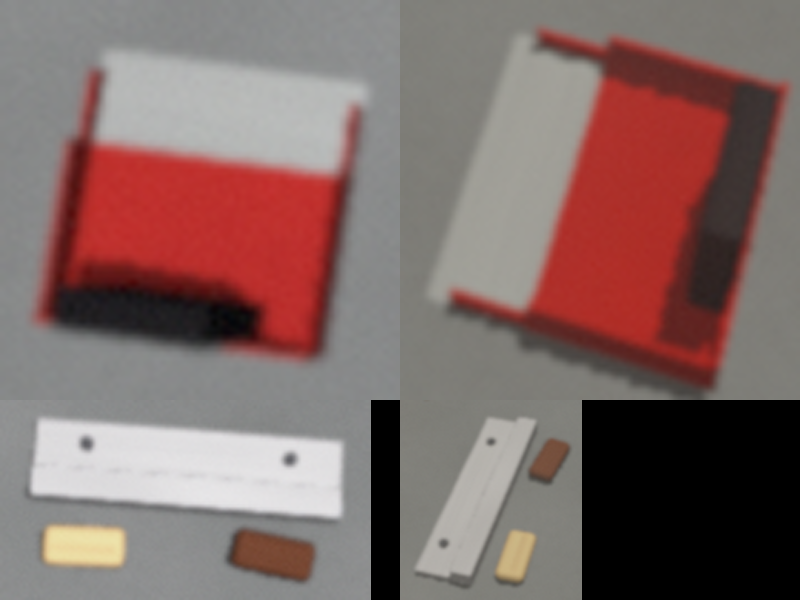

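Run:
```python
from h import *
np.set_printoptions(precision=4,suppress=True)
def f(n,x0,y0,s,pts): return w(n,[((a+.5)/s-.5+x0,(b+.5)/s-.5+y0) for a,b in pts],0.0)
def rep(l,q):
    d=q[1]-q[0]; print(l,q[:,:2].ravel(),"len",np.hypot(*d[:2]),"mid",q.mean(0)[:2],"yaw",np.degrees(np.arctan2(d[0],-d[1])))
# yaw: x axis direction; edge from +y to -y
rep("lip top",f("top",130,205,5.714,[(103,50),(368,85)]))
rep("lip side",f("side",245,320,4.444,[(30,298),(118,35)]))
rep("fence top",f("top",240,125,2.855,[(30,494-400),(341,517-400)]))
rep("fence side",f("side",175,155,1.82,[(70,180),(137,22)]))
# grip top
def g(n,x0,y0,s,pts,z): return w(n,[((a+.5)/s-.5+x0,(b+.5)/s-.5+y0) for a,b in pts],z)
print("grip top?",g("top",130,205,5.714,[(57,290),(205,300),(205,340),(57,322)],.095))
# offcut contours: refined by colour
for n in("top","side"):
  for t in("brown_mid","pale_mid"):
    r=trace(n,t)
    c=max(cv2.findContours(r[0]["region"].astype(np.uint8),0,1)[0],key=cv2.contourArea)[:,0]
    print(n,t,cv2.minAreaRect((w(n,c,.009)[:,:2]*1000).astype(np.float32)))
```

```text
lip top [0.5481 0.3829 0.5332 0.2525] len 0.1312018204455327 mid [0.5407 0.3177] yaw -6.5114452943095245
lip side [0.5463 0.3816 0.5322 0.2528] len 0.1296131306196071 mid [0.5392 0.3172] yaw -6.216333272403035
fence top [ 0.7094  0.1026  0.6908 -0.2022] len 0.3053098297801686 mid [ 0.7001 -0.0498] yaw -3.4811387380024015
fence side [ 0.7082  0.092   0.6883 -0.217 ] len 0.30969362058176353 mid [ 0.6982 -0.0625] yaw -3.699071937359109
grip top? [[0.4325 0.3631 0.095 ]
 [0.4296 0.2974 0.095 ]
 [0.4124 0.2966 0.095 ]
 [0.4187 0.3623 0.095 ]]
top brown_mid ((650.6432495117188, -134.67457580566406), (79.8888168334961, 41.37108612060547), 79.32401275634766)
top pale_mid ((657.1445922851562, 49.846153259277344), (36.5262336730957, 74.5746841430664), 0.7904355525970459)
side brown_mid ((650.43994140625, -134.31680297851562), (86.34025573730469, 41.913795471191406), 78.55485534667969)
side pale_mid ((657.0101928710938, 47.76535415649414), (81.80396270751953, 40.23697280883789), 89.46028137207031)
```

Call:
play_rows:
  linear:
    - [0.0305,0.044,0]
    - [0.0305,0.044,0]
    - [0.0305,0.044,0]
    - [0.0305,0.044,0]
    - [0.0305,0.044,0]
    - [0.0305,0.044,0]
    - [0.0305,0.044,0]
    - [0.0305,0.044,0]
  turn: [0,0,0,0,0,0,0,0]

```text
time: 1.6
tool_pos: [0.421, -0.2461, 0.2317]
tool_rot: [0.0, 0.99, 0.142, 0.0]
contact_force: [0.3, -0.5, 0.3]
gripper_width: 0.999
grasp_force: 0.0
```

Call:
play_rows:
  linear:
    - [0,0.036,0]
    - [0,0.036,0]
    - [0,0.036,0]
    - [0,0.036,0]
    - [0,0.036,0]
    - [0,0.036,0]
    - [0,0.036,0]
    - [0,0.036,0]
  turn: [4.2,4.2,4.2,4.2,4.2,4.2,4.2,4.2]

```text
time: 2.6
tool_pos: [0.4201, 0.0415, 0.2316]
tool_rot: [0.0, 0.906, 0.423, 0.0]
contact_force: [0.3, -0.7, 0.9]
gripper_width: 0.997
grasp_force: 0.0
```

Call:
play_rows:
  linear:
    - [0,0.036,0]
    - [0,0.036,0]
    - [0,0.036,0]
    - [0,0.036,0]
    - [0,0.036,0]
    - [0,0.036,0]
    - [0,0.036,0]
    - [0,0.036,0]
  turn: [4.2,4.2,4.2,4.2,4.2,4.2,4.2,4.2]

```text
time: 3.6
tool_pos: [0.4201, 0.3296, 0.2315]
tool_rot: [0.0, 0.745, 0.667, 0.0]
contact_force: [0.7, -0.6, -0.2]
gripper_width: 0.996
grasp_force: 0.0
```

Run:
```python
from h import *
s=state();q=s["tool_rot"];y=R.from_quat(q,scalar_first=True).as_matrix()
print(s["time"],s["tool_pos"],y[:,1],y[:,2],np.degrees(np.arctan2(y[1,1],y[0,1])))
save("side","side1.png")
```

```text
3.6 [0.42010347 0.32964929 0.23147009] [ 9.94007419e-01 -1.09311781e-01  4.30025316e-04] [ 4.49640202e-04  1.54790536e-04 -9.99999887e-01] -6.275644896689638
```

View pics/side1.png

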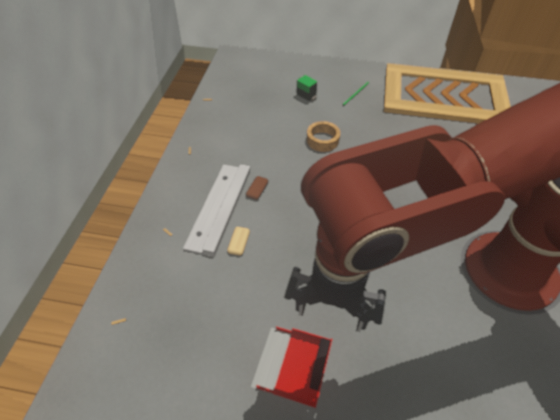

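The open fingers at (297,290) and (378,305) straddle the grip in x, at the right yaw. Next I descend and close.

Call:
play_rows:
  linear:
    - [0.002,0,-0.03]
    - [0,0,-0.035]
    - [0,0,-0.035]
    - [0,0,-0.035]
    - [0,0,-0.03]
    - [0,0,-0.02]
    - [0,0,0]
    - [0,0,0]
  turn: [0,0,0,0,0,0,0,0]

```text
time: 4.65
tool_pos: [0.4229, 0.3287, 0.0474]
tool_rot: [0.0, 0.746, 0.666, 0.001]
contact_force: [1.8, 1.2, 0.2]
gripper_width: 0.999
grasp_force: 0.0
```

Call:
play_rows:
  linear:
    - [0,0,0]
    - [0,0,0]
    - [0,0,0]
    - [0,0,0]
    - [0,0,0]
    - [0,0,0]
    - [0,0,0]
    - [0,0,0]
  turn: [0,0,0,0,0,0,0,0]
  hand: 0.0

```text
time: 5.65
tool_pos: [0.4224, 0.3286, 0.0467]
tool_rot: [-0.0, 0.746, 0.666, 0.0]
contact_force: [-1.6, -0.5, 4.9]
gripper_width: 0.229
grasp_force: 59.6
```

Run:
```python
from h import *
s=state();print(s["contact_force"],s["ft_torque"],s["tool_pos"],s["gripper_width"]*.0854)
save("side","side2.png")
```

```text
[-1.63684345 -0.48101893  4.91104284] [-0.01186808  0.23964697  0.01761069] [0.42242558 0.32858307 0.0467233 ] 0.019571620333240107
```

View pics/side2.png

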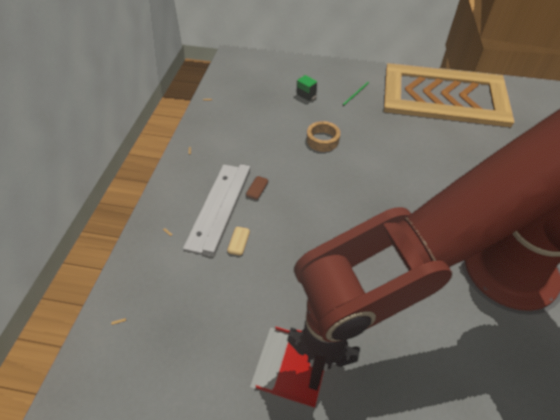

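Call:
play_rows:
  linear:
    - [0,0,0.01]
    - [0,0,0.02]
    - [0,-0.01,0.01]
    - [0.003,-0.03,0]
    - [0.004,-0.035,0]
    - [0.004,-0.035,0]
    - [0.004,-0.035,0]
    - [0.004,-0.035,0]
  turn: [0,0,0,0.5,0.5,0.5,0.5,0.7]

```text
time: 6.7
tool_pos: [0.4404, 0.1466, 0.0856]
tool_rot: [-0.0, 0.73, 0.684, -0.001]
contact_force: [0.1, 0.2, -2.1]
gripper_width: 0.227
grasp_force: 58.9
```

Call:
play_rows:
  linear:
    - [0.004,-0.035,0]
    - [0.004,-0.035,0]
    - [0.004,-0.035,0]
    - [0.004,-0.035,0]
    - [0.004,-0.035,0]
    - [0.004,-0.035,0]
    - [0.003,-0.035,0]
    - [0,-0.029,0]
  turn: [0,0,0,0,0,0,0,0]

```text
time: 7.7
tool_pos: [0.4672, -0.1272, 0.0857]
tool_rot: [-0.0, 0.73, 0.683, -0.0]
contact_force: [0.6, 0.4, -2.6]
gripper_width: 0.227
grasp_force: 58.9
```

Call:
play_rows:
  linear:
    - [0,0,0]
    - [0,0,-0.015]
    - [0,0,-0.015]
    - [0,0,-0.006]
    - [0,0,0]
  turn: [0,0,0,0,0]

```text
time: 8.32
tool_pos: [0.4674, -0.1248, 0.0491]
tool_rot: [-0.001, 0.729, 0.684, -0.0]
contact_force: [-0.7, 1.0, -2.9]
gripper_width: 0.226
grasp_force: 58.8
```

Run:
```python
from h import *
s=state();print(s["time"],s["contact_force"],s["ft_torque"],s["tool_pos"])
save("top","top3.png");save("side","side3.png")
t=cv2.imread("pics/top3.png");u=cv2.imread("pics/side3.png")
a=cv2.resize(t[120:270,240:390],(400,400),interpolation=2);b=cv2.resize(u[140:290,190:340],(400,400),interpolation=2)
cv2.imwrite("pics/c3.png",np.hstack([a,b]))
```

```text
8.325 [-0.71583235  0.95685239 -2.91004698] [ 0.034317    0.05966189 -0.04101325] [ 0.46744814 -0.12483938  0.04910226]
```

View pics/c3.png

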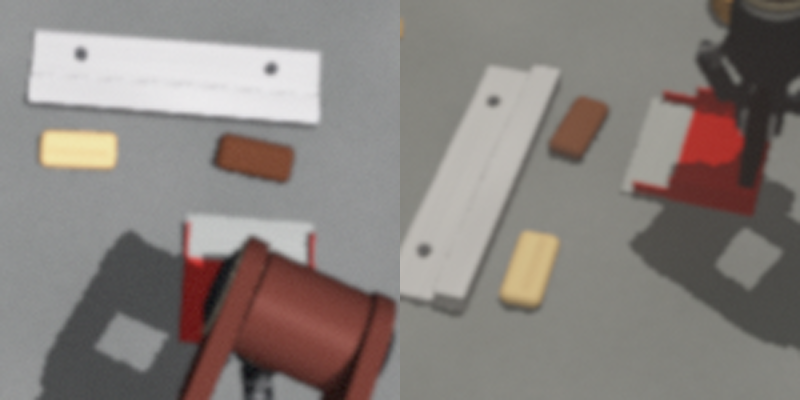

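The lip in the top crop (centre (248,220)) is parallel to the fence and lined up with the brown piece (255,158) to about 2 mm. I'll press down lightly and then push.

Call:
play_rows:
  linear:
    - [0,0,-0.002]
    - [0,0,-0.001]
    - [0,0,-0.001]
    - [0,0,0]
  turn: [0,0,0,0]

```text
time: 8.93
tool_pos: [0.4684, -0.1258, 0.0467]
tool_rot: [0.0, 0.73, 0.684, 0.0]
contact_force: [-1.6, 0.5, -0.1]
gripper_width: 0.226
grasp_force: 59.3
```

Run:
```python
from h import *
s=state();print(s["time"],s["contact_force"],s["ft_torque"],s["tool_pos"])
```

```text
8.925 [-1.63518608  0.52555548 -0.13489056] [ 0.07253503  0.23976537 -0.00181211] [ 0.46838671 -0.12575673  0.04670299]
```

Call:
play_rows:
  linear:
    - [0.004,-0.0003,-0.001]
    - [0.008,-0.0005,0]
    - [0.008,-0.0005,0]
    - [0.008,-0.0005,0]
    - [0.008,-0.0005,0]
    - [0.008,-0.0005,0]
    - [0.008,-0.0005,0]
    - [0.006,-0.0004,0]
  turn: [0,0,0,0,0,0,0,0]

```text
time: 9.93
tool_pos: [0.5265, -0.1297, 0.0467]
tool_rot: [-0.0, 0.73, 0.684, -0.001]
contact_force: [-6.8, -0.1, 6.8]
gripper_width: 0.227
grasp_force: 60.3
```

Call:
play_rows:
  linear:
    - [0.005,-0.0003,0]
    - [0.005,-0.0003,0]
    - [0.005,-0.0003,0]
    - [0.005,-0.0003,0]
    - [0.005,-0.0003,0]
    - [0.003,-0.0002,0]
    - [0.003,-0.0002,0]
    - [0,0,0]
  turn: [0,0,0,0,0,0,0,0]

```text
time: 10.92
tool_pos: [0.5577, -0.1317, 0.0467]
tool_rot: [0.0, 0.73, 0.684, -0.0]
contact_force: [-3.5, 0.3, 6.8]
gripper_width: 0.227
grasp_force: 60.0
```

Run:
```python
from h import *
s=state();print(s["time"],s["contact_force"],s["ft_torque"],s["tool_pos"])
save("top","top4.png");save("side","side4.png")
t=cv2.imread("pics/top4.png");u=cv2.imread("pics/side4.png")
a=cv2.resize(t[120:220,280:380],(400,400),interpolation=2);b=cv2.resize(u[130:230,200:300],(400,400),interpolation=2)
cv2.imwrite("pics/c4.png",np.hstack([a,b]))
```

```text
10.925 [-3.52296157  0.31685156  6.84002698] [0.07767489 0.65203892 0.03600773] [ 0.55770147 -0.1316603   0.04672524]
```

View pics/c4.png

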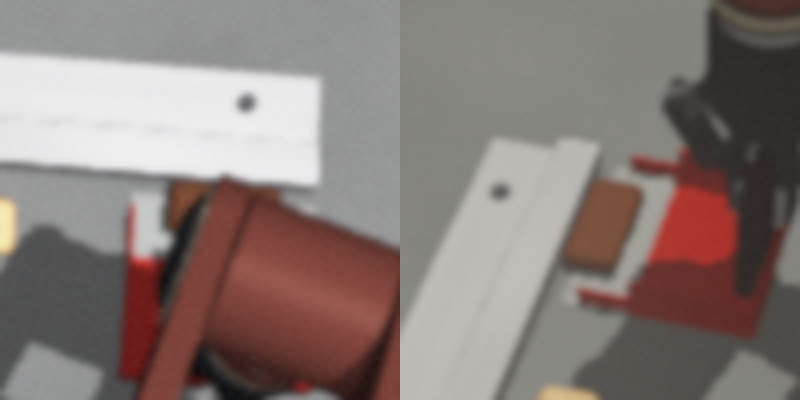

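The brown piece now rests against the fence with the lip partly under it (side crop (605,225)); about 10–16 mm remain. I'll go on slowly until contact.

Call:
play_rows:
  linear:
    - [0.002,-0.0001,0]
    - [0.002,-0.0001,0]
    - [0.002,-0.0001,0]
    - [0.002,-0.0002,0]
    - [0,0,0]
  turn: [0,0,0,0,0]

```text
time: 11.65
tool_pos: [0.5653, -0.1321, 0.0467]
tool_rot: [-0.0, 0.73, 0.684, -0.0]
contact_force: [-5.1, -0.0, 6.8]
gripper_width: 0.231
grasp_force: 60.2
```

Call:
play_rows:
  linear:
    - [0.0015,-0.0001,0]
    - [0.0015,-0.0001,0]
    - [0,0,0]
  turn: [0,0,0]

```text
time: 12.02
tool_pos: [0.5674, -0.1323, 0.0467]
tool_rot: [-0.001, 0.73, 0.684, -0.001]
contact_force: [-9.6, 1.0, 10.2]
gripper_width: 0.229
grasp_force: 60.5
```

Call:
play_rows:
  linear:
    - [0.001,-0.0001,0]
    - [0.001,-0.0001,0]
    - [0,0,0]
  turn: [0,0,0]

```text
time: 12.4
tool_pos: [0.5676, -0.1323, 0.047]
tool_rot: [-0.003, 0.73, 0.684, -0.003]
contact_force: [-20.6, 1.4, 17.7]
gripper_width: 0.225
grasp_force: 61.4
```

Run:
```python
from h import *
s=state();print(s["time"],s["contact_force"],s["ft_torque"],s["tool_pos"])
save("top","top5.png");save("side","side5.png")
t=cv2.imread("pics/top5.png");u=cv2.imread("pics/side5.png")
a=cv2.resize(t[120:220,280:380],(400,400),interpolation=2);b=cv2.resize(u[150:220,225:295],(400,400),interpolation=2)
cv2.imwrite("pics/c5.png",np.hstack([a,b]))
```

```text
12.4 [-20.59095581   1.36892103  17.6961595 ] [0.21241859 2.05231784 0.06184472] [ 0.5675977  -0.13230612  0.04701883]
```

View pics/c5.png

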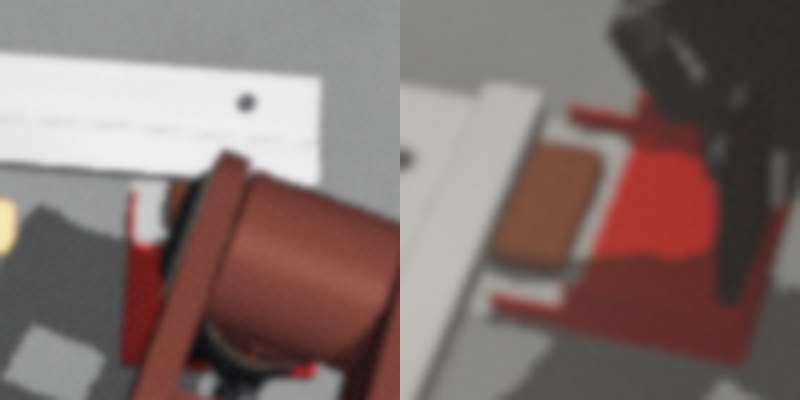

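The lip has stopped hard against the fence (Fx −20 N with no more advance), and the brown piece lies wholly on the lip (side crop (548,205)). I'll relieve the push, lift gently and draw back.

Call:
play_rows:
  linear:
    - [-0.001,0,0.001]
    - [-0.001,0.0001,0.002]
    - [0,0,0.004]
    - [0,0,0.006]
    - [0,0,0.008]
    - [0,0,0.01]
    - [0,0,0.01]
    - [0,0,0.01]
  turn: [0,0,0,0,0,0,0,0]

```text
time: 13.5
tool_pos: [0.5689, -0.1322, 0.0977]
tool_rot: [0.001, 0.73, 0.684, 0.0]
contact_force: [-0.6, -0.2, -3.3]
gripper_width: 0.221
grasp_force: 58.9
```

Call:
play_rows:
  linear:
    - [0,0,0.01]
    - [0,0,0.009]
    - [0,0,0.006]
    - [0,0,0.003]
    - [0,0,0.001]
    - [0,0,0]
  turn: [0,0,0,0,0,0]

```text
time: 14.25
tool_pos: [0.568, -0.1319, 0.1249]
tool_rot: [-0.0, 0.73, 0.684, -0.0]
contact_force: [-0.2, 0.3, -3.2]
gripper_width: 0.229
grasp_force: 58.9
```

Run:
```python
from h import *
s=state();print(s["time"],s["contact_force"],s["ft_torque"],s["tool_pos"])
save("side","side6.png")
u=cv2.imread("pics/side6.png")
cv2.imwrite("pics/c6.png",cv2.resize(u[120:260,190:330],(560,560),interpolation=2))
```

```text
14.25 [-0.15465216  0.33077315 -3.20524204] [0.00379548 0.08818538 0.02148411] [ 0.5679852  -0.13194421  0.12493893]
```

View pics/c6.png

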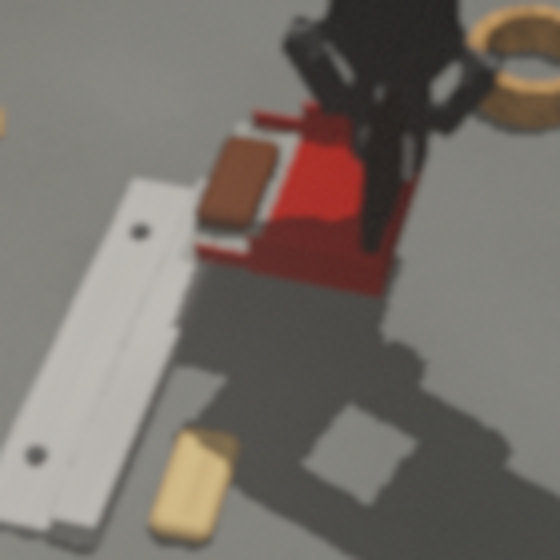

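The scoop is 78 mm up with the brown piece in it (crop (240,180)), and the pale piece is undisturbed. I'll draw it back gently.

Call:
play_rows:
  linear:
    - [-0.001,0,0]
    - [-0.002,0.0001,0]
    - [-0.004,0.0003,0]
    - [-0.006,0.0004,0]
    - [-0.008,0.0005,0]
    - [-0.01,0.0007,0]
    - [-0.012,0.0008,0]
    - [-0.013,0.0009,0]
  turn: [0,0,0,0,0,0,0,0]

```text
time: 15.3
tool_pos: [0.5112, -0.1283, 0.1253]
tool_rot: [-0.0, 0.73, 0.684, -0.0]
contact_force: [0.2, -0.5, -3.4]
gripper_width: 0.229
grasp_force: 59.0
```

Call:
play_rows:
  linear:
    - [-0.014,0.0009,-0.002]
    - [-0.014,0.0009,-0.005]
    - [-0.014,0.0009,-0.008]
    - [-0.013,0.0009,-0.01]
    - [-0.011,0.0007,-0.01]
    - [-0.009,0.0006,-0.01]
    - [-0.006,0.0004,-0.008]
    - [-0.003,0.0002,-0.006]
  turn: [0,0,0,0,0,0,0,0]

```text
time: 16.3
tool_pos: [0.4278, -0.1228, 0.0657]
tool_rot: [-0.0, 0.73, 0.684, -0.0]
contact_force: [0.2, 0.2, -3.2]
gripper_width: 0.225
grasp_force: 58.8
```

Call:
play_rows:
  linear:
    - [0,0,-0.005]
    - [0,0,-0.004]
    - [0,0,-0.004]
    - [0,0,-0.003]
    - [0,0,-0.001]
    - [0,0,0]
    - [0,0,0]
  turn: [0,0,0,0,0,0,0]

```text
time: 17.18
tool_pos: [0.4284, -0.1229, 0.0495]
tool_rot: [0.0, 0.73, 0.684, 0.0]
contact_force: [-0.3, 1.6, -2.7]
gripper_width: 0.225
grasp_force: 58.9
```

Call:
play_rows:
  linear:
    - [0,0,-0.001]
    - [0,0,-0.001]
    - [0,0,-0.0008]
    - [0,0,0]
    - [0,0,0]
  turn: [0,0,0,0,0]

```text
time: 17.8
tool_pos: [0.4283, -0.1229, 0.0467]
tool_rot: [0.0, 0.73, 0.684, -0.0]
contact_force: [-1.9, 1.1, -0.6]
gripper_width: 0.227
grasp_force: 59.3
```

Call:
play_rows:
  linear:
    - [0,0,-0.0003]
    - [0,0,0]
    - [0,0,0]
    - [0,0,0]
    - [0,0,0]
    - [0,0,0]
  turn: [0,0,0,0,0,0]
  hand: 0.06

```text
time: 18.55
tool_pos: [0.4282, -0.1228, 0.0462]
tool_rot: [-0.0, 0.73, 0.684, -0.0]
contact_force: [0.2, 0.4, -0.5]
gripper_width: 0.703
grasp_force: 0.0
```

Call:
play_rows:
  linear:
    - [0,0,0.01]
    - [0,0,0.02]
    - [0,0,0.03]
    - [0,0,0.03]
    - [0,0,0.03]
    - [0,0,0.03]
    - [0,0,0]
    - [0,0,0]
  turn: [0,0,0,0,0,0,0,0]

```text
time: 19.55
tool_pos: [0.4278, -0.1226, 0.1956]
tool_rot: [-0.0, 0.73, 0.684, -0.0]
contact_force: [0.5, -0.2, -0.0]
gripper_width: 0.7
grasp_force: 0.0
```

Run:
```python
from h import *
save("side","side7.png")
u=cv2.imread("pics/side7.png")
cv2.imwrite("pics/c7.png",cv2.resize(u[120:280,190:370],(630,560),interpolation=2))
r=trace("side","brown_mid")
for x in r[:1]: print(x["p"],w("side",[x["location"]],.018))
```

```text
0.78 [[ 0.52942309 -0.12104838  0.018     ]]
```

View pics/c7.png

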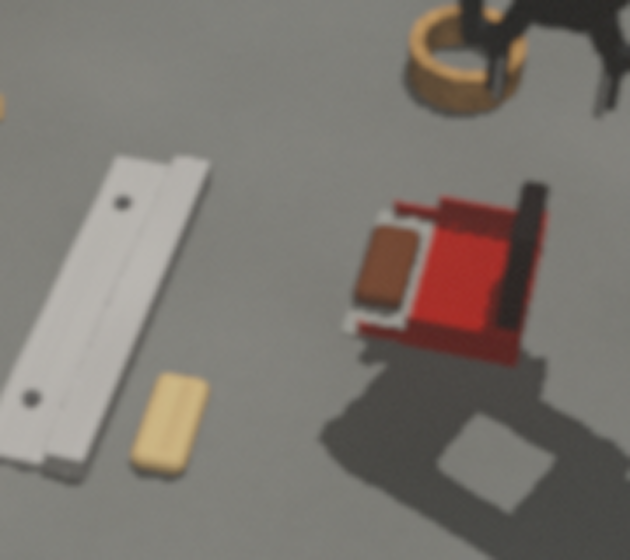

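The scoop sits flat and released, about 14 cm from the fence, with the brown piece in it (crop (388,265)). The pale piece is where it was.

```bash
python3 -c "
from plant import *
print(job_done())"
```

```text
the job is handed in; nothing more can be done
None
```

The job is handed in at about 20 s of the 54 s: the brown offcut sits in the released scoop, flat on the bench about 14 cm back from the fence after a 7.8 cm lift, front edge about flush with the lip; pale piece not moved.

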